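# Post the weight case through the return flap

### The job

With your fingertips, slide the blue weight case along the raised deck to the orange flap and push it in under the flap until it slides away down the chute behind, then draw your fingers back out so that the flap swings fully shut. Only push the case, never lift it off the deck; be gentle with the flap, and leave the yellow case and everything else on the bench where they are.

Things in the scene. Friction and masses are not known exactly. Their poses are not given: they have to be found in the camera images.
- hatch: Weight-return hatch, fixed to the bench. Origin on the bench top (z = 0) straight below the flap's closed plane, midway across the opening; x points away from the robot, inwards through the flap, y along the flap to the left, z up. Two white jambs (12 mm thick, 45 mm wide, tops at z = 118 mm) leave an opening 84 mm wide (y = -42 to 42 mm).
- hatch_sill (a point): Middle of the opening at deck height, in the flap's closed plane (hatch x = 0, y = 0, z = 60 mm). Over the opening runs a thin white header: underside 52 mm and top 58 mm above the deck, hatch x = -6 to +4 mm.
- deck_front (a point): Middle of the edge of the flat grey deck nearest the robot, on its top (hatch x = -175 mm, y = 0, z = 60 mm). The deck is level, 320 mm wide (y = -160 to 160 mm), has no raised edge and runs on level under the flap (slick from x = 10 mm) as far as hatch x = +42 mm.
- ramp_top (a point): Where the deck ends and a slick ramp begins (hatch x = 42 mm, y = 0, z = 60 mm), in a clear-walled chute 98 mm wide with a clear roof from x = 16 mm on, top z = 122 mm. The ramp falls at 23 degrees to a rubber buffer at x = 165 mm. A case slides down by itself once its middle has passed this point (its rear end then 5 mm inside the flap), and stays against the buffer.
- flap (a joint): Orange flap, 80 mm wide, 48 mm tall, 4 mm thick, 60 g, hanging from a hinge pin along the hatch's y at z = 111 mm. Angle in rad: 0 = hanging shut (lower edge 3 mm above the deck), grows to at most 1.45 as it is pushed inwards (hatch +x). It opens inwards only and falls shut by its weight; a case or finger pushed against it lifts it easily (well below 1 N).
- blue_case: Closed rigid blue plastic case with a white card on top, 75 mm long (its x), 55 mm wide (its y), 26 mm tall, about 0.18 to 0.35 kg. Origin in the middle of its underside. It lies flat on the deck to the left or the right of the opening, roughly lengthways towards the flap.
- yellow_case: The same case in yellow, on the other side of the deck. Must stay where it is.
- weight_large: Steel weight with a knob, 38 mm across, 76 mm tall, on the bench left of the hatch. Origin in the middle of its underside. Leave alone.
- weight_small: Steel weight with a knob, 28 mm across, 62 mm tall, on the bench left of the hatch. Origin in the middle of its underside. Leave alone.
- jar: Amber jar, 60 mm across, 85 mm tall, on the bench right of the hatch. Origin in the middle of its underside. Leave alone.
- beaker: White beaker, 68 mm across, 85 mm tall, on the bench right of the hatch. Origin in the middle of its underside. Leave alone.
- brush: Brush lying on the bench right of the hatch. Leave alone.
Not all that is in view belongs to the job. What is meant by the blue_case is not pink, and is the smaller of those in its own colour.

How it is judged:
On the way:
1. the blue case, still on the deck, is partly through the opening and holds the flap open (value of joint flap above 0.35 rad and x of blue_case in the frame of hatch between -0.025 and 0.06 m and z of blue_case in the frame of hatch above 0.045 m), for 0.1 s.
At the end, for the whole second after the job is handed in: The blue case lies at rest down in the chute (its origin 90 mm or more behind the flap's plane), the flap hangs shut (within 0.06 rad), and the yellow case is within 15 mm of where it began (x of blue_case in the frame of hatch between 0.09 and 0.17 m and y of blue_case in the frame of hatch between -0.05 and 0.05 m and z of blue_case in the frame of hatch below 0.055 m and linear speed of blue_case below 0.02 m/s and value of joint flap below 0.06 rad and distance of yellow_case from where it was at the start of the episode below 0.015 m); the robot touches nothing.
It fails at once if the blue case is lifted more than 15 mm off the deck (z of blue_case in the frame of hatch above 0.075 m).
It fails at once if the blue case is tipped over or knocked off the deck (angle between blue_case's own z axis and vertical above 0.9 rad or (z of blue_case in the frame of hatch below 0.05 m and x of blue_case in the frame of hatch below 0 m)).
It fails at once if the flap is forced: more than 15 N between it and the robot (contact force between flap and the arm above 15 N or contact force between flap and the fingers above 15 N).
It fails at once if the yellow case is moved more than 15 mm (distance of yellow_case from where it was at the start of the episode above 0.015 m).
It fails at once if another thing on the bench is moved more than 20 mm (distance of any of weight_large, weight_small, jar, beaker, brush from where it was at the start of the episode above 0.02 m).
It also fails if it takes over 58 s, if anything falls off the work surface, if the arm or the gripper's body presses on something with over 40 N, if the wrist force passes 120 N, or if a joint passes its speed limit or range.

### The arm

A 6-joint arm with a two-finger parallel gripper is mounted at the origin on the work surface. World frame = base frame: x ahead of the robot, y to its left, z up, the work surface at z = 0. Lengths are in m, angles in rad, forces in N, time in s.
With the tool pointing down it reaches from about 0.225 to 0.875 m from the base axis. Payload 3.4 kg.
Tool frame: the origin (TCP) lies at the very end of the fingers, on their centre line; the grasp point (between the pads) lies 19 mm behind it; z points along the fingers, y is the direction in which the jaws open and shut (so a half turn about z gives the same grasp; the last joint's range is limited). The gripper opens to 85 mm and grips with 20 to 120 N. Pads are 22 mm wide; open, the fingers measure 114 mm over their backs; the gripper's body (76 mm by 85 mm) begins 54 mm behind the grasp point. The pads swing forward as they close: fully open they stand 13 mm farther back than shut.
Start: joints at [-1.307, 0.276, 1.505, -0, 1.361, -0.121], TCP at [0.216, -0.533, 0.231] pointing down, gripper open.
Joint ranges: [-2.89, 2.89], [-0.75, 2.08], [0.22, 2.7], [-1.18, 4.32], [0.11, 2.71], [-2.7, 2.7]. Speed limits (rad/s): [2.57, 2.57, 3.14, 3.14, 3.14, 3.14].

### API

Orientations are given as a unit quaternion [w, x, y, z].
In Python, from rig import get_state, get_image, camera_model, sign_off gives the robot as it stands. The module is installed in compiled form; this text tells all that it offers.
- The arm moves only by the tool drive_tool, never from a script. Its argument "motion" is text: rows parted by semicolons, each of 7 numbers parted by spaces: the turn, a rotation vector about the tool's x, y, z in degrees, then the shift along the tool's x, y, z in m, then the opening in per cent of the stroke, from 0 (shut) to 100 (fully open). In form: wx wy wz tx ty tz hand; .... A call has 1 to 12 rows; each row shifts and turns the pose as measured when the row begins, along the tool's axes as they then stand; what a row does not reach is not made up. A row lasts 1/8 s, in which the tool goes at most 62.5 mm and 10.7 degrees, less where a joint would pass 70% of its speed; a pose out of reach is approached as far as the arm can. A call is refused whole if a number of a shift passes 0.0625 or a number of a turn 10.7, either way. A call with a gripper value outside its range is refused whole. The fingers move at their own pace and stop on an object; "newtons" is the grip in N (left out, the last holds). Time passes only in rows, so rows that do not move let the fingers close. It gives the time, the measured TCP pose, the force and the opening at its end, in the units of the state.
- get_state(): the state, without advancing time (a new reading comes with each control period).
- get_image(name): name is "side" or "top" or "wrist"; returns (picture, depth): 420x560x3 uint8, red, green, blue; 420x560 float32, m along the optical axis (not along the pixel's ray), 0 where there is no reading.
- camera_model(name): a dict with "camera_matrix" (3x3 intrinsics, pixels), "cam_to_world" (4x4, takes a point from camera to world coordinates); the wrist camera has in their place "T_tool_cam" (4x4, takes a point from camera to tool coordinates, whose origin is the TCP and whose axes are the flange's). Camera axes: x right, y up, looking along -z (the intrinsics and any distortion apply to the point x, -y, -z); pixel columns grow to the right and rows downward; lengths in m; the calibration is good to about 2 mm. A picture is of the moment at which its call begins: read the wrist's pose just before it. camera_model takes no time and is no camera call.
- sign_off(): hands the job in, once; it reports no verdict.
The state is a dict: "clock": time; "qpos": joint angles; "qd": joint speeds; "effort": joint torques, N m; "position": TCP position; "ee_rot": TCP orientation; "contact_force": force on the tool from outside, world axes, zero at the start; "moment": the same for the moment, N m; "width": finger opening in m.
Only numpy, scipy, OpenCV 4.12 (cv2) and the standard library are available. Lean on these libraries where they do the work, as an engineer would, in place of code of your own. Each camera call takes 0.05 s, during which the arm holds its last target.

## Working session

There is one attempt and no reset: what is moved stays moved. The work goes in short steps, Python scripts to look and compute and a tool call to move; the robot and the scene stay as the last step left them, time stands still between calls to the robot, and variables do not carry over. Pictures are saved under pics/ and viewed, and the job is handed in when it is done.

Besides the shell and the picture viewer there is one more tool, called after "Emit:" by a JSON object that holds its "api" and its "payload", one argument or row to a line. drive_tool: Moves the arm, as the interface text tells. Its arguments: {"type":"object","properties":{"motion":{"type":"string"},"newtons":{"type":"number"}},"required":["motion"]}

```bash
mkdir -p pics
python3 - <<'E'
from rig import *
import cv2,numpy as np
s=get_state();print({k:np.round(v,4) for k,v in s.items()})
for n in["top","side"]:
    im,d=get_image(n);cv2.imwrite(f"pics/{n}0.png",im[:,:,::-1]);np.savez(f"{n}0.npz",im=im,d=d)
    print(n,camera_model(n))
print(camera_model("wrist"))
E
```

```text
{'clock': np.float64(0.0), 'qpos': array([-1.307 ,  0.2766,  1.5062, -0.    ,  1.3607, -0.121 ]), 'qd': array([ 0.0006,  0.003 ,  0.0009,  0.0005, -0.0011,  0.    ]), 'effort': array([-1.10000e-03, -4.16777e+01, -2.45808e+01, -2.00000e-04,
        1.09000e-02, -0.00000e+00]), 'position': array([ 0.2157, -0.5324,  0.2304]), 'ee_rot': array([-9.000e-04,  9.815e-01,  1.912e-01, -1.000e-04]), 'contact_force': array([ 0.5154, -0.3768,  0.5589]), 'moment': array([ 0.018 , -0.0039,  0.0072]), 'width': np.float64(0.0855)}
top {'camera_matrix': array([[455.04781483,   0.        , 281.53803907],
       [  0.        , 455.04781483, 216.40022228],
       [  0.        ,   0.        ,   1.        ]]), 'cam_to_world': array([[ 2.81429173e-02,  9.88752707e-01, -1.46887920e-01,
         3.91800004e-01],
       [-9.99603907e-01,  2.78487980e-02, -4.05884750e-03,
         8.04963450e-03],
       [ 7.74555618e-05,  1.46943967e-01,  9.89144815e-01,
         1.30534260e+00],
       [ 0.00000000e+00,  0.00000000e+00,  0.00000000e+00,
         1.00000000e+00]])}
side {'camera_matrix': array([[423.21541388, 
[... 223 characters left out ...]
450166, -0.51241833,  0.56749014,  0.5700794 ],
       [ 0.01609575,  0.73294536,  0.68009707,  0.7935414 ],
       [ 0.        ,  0.        ,  0.        ,  1.        ]])}
{'camera_matrix': array([[349.964548  ,   0.        , 277.43676614],
       [  0.        , 349.964548  , 210.49222933],
       [  0.        ,   0.        ,   1.        ]]), 'T_tool_cam': array([[ 1.01384201e-03,  9.55504326e-01,  2.94975347e-01,
         7.42433657e-02],
       [ 9.99999312e-01, -7.94693893e-04, -8.62810610e-04,
        -9.60364938e-05],
       [-5.90004164e-04,  2.94976018e-01, -9.55504474e-01,
        -1.43276165e-01],
       [ 0.00000000e+00,  0.00000000e+00,  0.00000000e+00,
         1.00000000e+00]])}
```

View pics/top0.png

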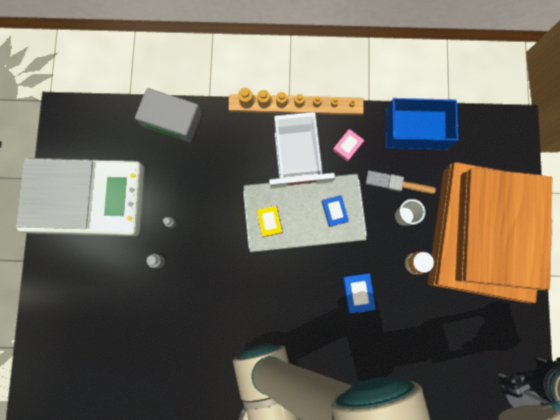

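View pics/side0.png

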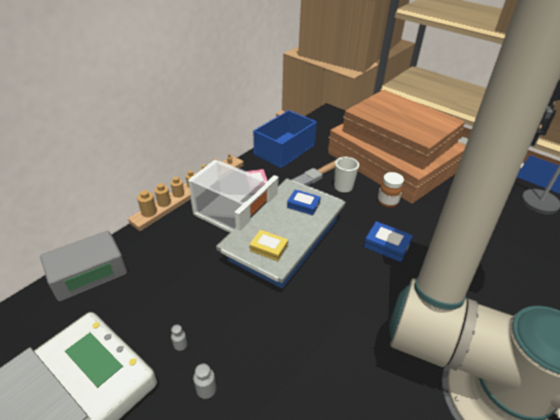

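The top view shows the hatch at about (300,178), the grey deck, the blue case on the deck at (335,211) and yellow at (269,221). The larger blue case at (360,293) on the bench is a decoy. Next I'll measure these.

```bash
cat > h.py <<'E'
import numpy as np,cv2
from rig import *
def ray(n,uv,z,T=None,):
    m=camera_model(n);K=m["camera_matrix"];T=m["cam_to_world"] if T is None else T
    uv=np.atleast_2d(uv).astype(float)
    d=np.c_[(uv[:,0]-K[0,2])/K[0,0],-(uv[:,1]-K[1,2])/K[1,1],-np.ones(len(uv))]@T[:3,:3].T
    o=T[:3,3];return o+d*((z-o[2])/d[:,2])[:,None]
def blobs(mask,amin=60):
    c,_=cv2.findContours(mask.astype(np.uint8),cv2.RETR_EXTERNAL,cv2.CHAIN_APPROX_NONE)
    return [k for k in c if cv2.contourArea(k)>amin]
def rect(P):
    (c,(w,h),a)=cv2.minAreaRect((P[:,:2]*1000).astype(np.float32))
    if w<h:w,h,a=h,w,a+90
    a=(a+90)%180-90
    return np.round(c,1),round(w,1),round(h,1),round(a,2)
E
python3 - <<'E'
from h import *
for n in["top","side"]:
    im=np.load(f"{n}0.npz")["im"];hsv=cv2.cvtColor(im,cv2.COLOR_RGB2HSV);H,S,V=cv2.split(hsv)
    for nm,m in dict(blue=(H>100)&(H<130)&(S>120)&(V>60),yellow=(H>20)&(H<35)&(S>150)&(V>120),grey=(S<40)&(V>110)&(V<200),orange=(H<16)&(S>130)&(V>60)).items():
        for k in blobs(m,30 if nm=='orange' else 100):
            u=k[:,0,:]
            z={'blue':.086,'yellow':.086,'grey':.06,'orange':.08}[nm]
            if nm=='orange' and n=='top':continue
            print(n,nm,u.mean(0).round(),cv2.contourArea(k),rect(ray(n,u,z)))
            if nm=='grey':print(cv2.boxPoints(cv2.minAreaRect(u)).round().tolist())
im=np.load("top0.npz")["im"][90:270,220:400]
cv2.imwrite("pics/topz.png",cv2.resize(im[:,:,::-1],(600,600),interpolation=cv2.INTER_CUBIC)[:600])
E
```

```text
top blue [359. 293.] 1040.0 (array([ 374.7, -197.1]), 100.7, 77.0, 9.54)
top blue [335. 210.] 493.0 (array([ 593.7, -131.1]), 73.6, 54.5, 16.27)
top blue [421. 124.] 3452.0 (array([ 845.3, -370.5]), 204.7, 147.6, 89.98)
top yellow [269. 221.] 498.5 (array([560.4,  46.7]), 74.1, 53.8, 14.21)
top grey [360. 298.] 140.0 (array([ 360.7, -204.9]), 38.2, 31.1, -80.42)
[[352.0, 293.0], [366.0, 291.0], [368.0, 303.0], [354.0, 305.0]]
top grey [153. 260.] 124.5 (array([444.9, 360.2]), 35.1, 34.8, -69.73)
[[145.0, 257.0], [157.0, 253.0], [161.0, 265.0], [149.0, 269.0]]
top grey [411. 212.] 541.5 (array([ 600.7, -344.8]), 78.2, 70.2, -88.39)
[[397.0, 199.0], [425.0, 199.0], [425.0, 224.0], [397.0, 224.0]]
top grey [384. 180.] 434.0 (array([ 688.1, -272.4]), 101.0, 40.7, 79.94)
[[366.0, 183.0], [368.0, 169.0], [404.0, 177.0], [401.0, 190.0]]
top grey [301. 172.] 7885.0 (array([687.5, -35.7]), 382.5, 328.2, 7.63)
[[234.0, 119.0], [353.0, 107.0], [367.0, 239.0], [248.0, 252.0]]
top grey [40. 63.] 261.5 (array([1004.5,  736.5]), 121.9, 43.7, -67.18)
[[15.0, 65.0], [55.0, 51.0], [60.0, 64.0], [19.0,
[... 1911 characters left out ...]
0.  31.] 252.0 (array([ 1004.5, -1546.5]), 298.3, 74.8, -68.02)
[[401.0, 39.0], [405.0, 20.0], [419.0, 23.0], [415.0, 42.0]]
side grey [486.   2.] 140.5 (array([  872.3, -2287.8]), 239.4, 134.3, 43.49)
[[465.0, 0.0], [504.0, 0.0], [504.0, 7.0], [465.0, 7.0]]
side grey [124. 122.] 60682.5 (array([1591.6, -655.8]), 2266.1, 1566.9, -24.46)
[[-0.0, 0.0], [300.0, 0.0], [300.0, 301.0], [0.0, 301.0]]
side orange [258. 203.] 134.0 (array([674.4, -46.2]), 93.0, 22.0, -80.94)
side orange [391. 189.] 105.0 (array([ 441.3, -323.1]), 58.2, 43.1, 22.26)
side orange [399. 153.] 972.5 (array([ 551. , -568.1]), 343.1, 256.7, -9.05)
side orange [406. 118.] 3054.5 (array([ 604.9, -710.1]), 324.4, 235.0, -4.68)
```

View pics/topz.png

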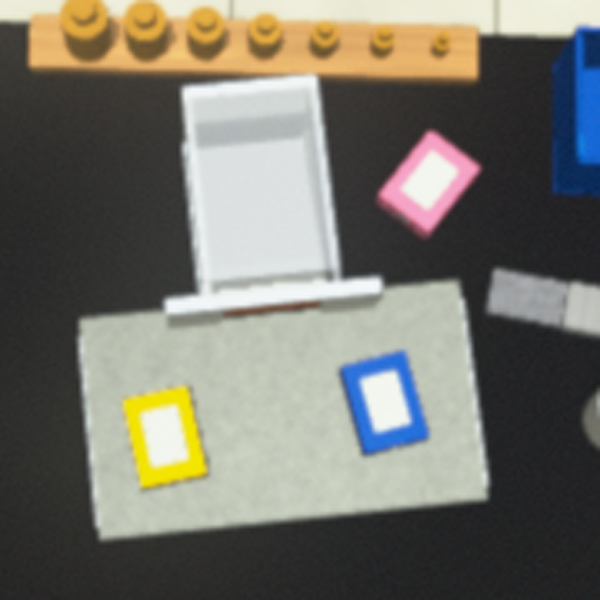

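Run:
```python
from h import *
im=np.load("top0.npz")["im"]
hsv=cv2.cvtColor(im,cv2.COLOR_RGB2HSV);H,S,V=cv2.split(hsv)
# deck front/side edges by gradient: grey mask incl. cases
m=((V>95)).astype(np.uint8); 
pts=[]
for u in range(256,362): # front edge: last bright row from 225 down
    col=im[225:262,u].mean(1).astype(float); 
    g=np.diff(col); i=int(np.argmin(g)); 
    w=-g[max(0,i-1):i+2].clip(None,0); pts.append((u,225+.5+(np.arange(max(0,i-1),i+2)*w).sum()/w.sum()))
P=ray("top",pts,.06); f=np.polyfit(P[:,1],P[:,0],1)
r=P[:,0]-np.polyval(f,P[:,1]);k=abs(r)<.004;f=np.polyfit(P[k,1],P[k,0],1);yaw=-np.arctan(f[0]);print("front",np.degrees(yaw),k.sum())
L=[];R=[]
for v in range(195,236):
    row=im[v].mean(1).astype(float);g=np.diff(row)
    for lst,a,b,s in((L,238,258,1),(R,352,374,-1)):
        q=(s*g[a:b]).clip(0);i=int(np.argmax(q));j=np.arange(max(i-1,0),i+2);lst.append((a+.5+(j*q[j]).sum()/q[j].sum(),v))
ex=np.array([np.cos(yaw),np.sin(yaw)]);ey=np.array([-ex[1],ex[0]])
A=ray("top",L,.06)[:,:2];B=ray("top",R,.06)[:,:2]
for q in(A,B):
    ff=np.polyfit(q[:,0],q[:,1],1);print("side yaw",np.degrees(np.arctan(ff[0])))
ya=np.median(A@ey);yb=np.median(B@ey);print("width",ya-yb)
xf=np.median(P[k][:,:2]@ex);O=(xf+.175)*ex+(ya+yb)/2*ey;print("hatch",O)
# jamb/header top check
ux=np.c_[[(269.5,184),(334,177)]]
q=ray("top",[(269.5,181.5),(334.5,174.5)],.118)[:,:2]-O;print("jamb ends",q@ex,q@ey)
for n,z in(("top",.086),("side",.086)):
    I=np.load(f"{n}0.npz")["im"];h=cv2.cvtColor(I,cv2.COLOR_RGB2HSV);H,S,V=cv2.split(h)
    for nm,c in(("blue",(H>100)&(H<130)&(S>120)&(V>60)),("yel",(H>20)&(H<35)&(S>120)&(V>100))):
        for k in blobs(c,200):
            p=ray(n,k[:,0],z);ce,w,hh,a=rect(p);d=(ce/1000-O)
            if abs(d@ey)<.16 and -.18<d@ex<0: print(n,nm,"hatch xy",d@ex,d@ey,"yaw rel",a-np.degrees(yaw),w,hh)
# white card centers top
I=np.load("top0.npz");h=cv2.cvtColor(I["im"],cv2.COLOR_RGB2HSV);H,S,V=cv2.split(h)
d=I["d"];K=camera_model("top")
for u in[(335,211),(269,221),(300,245),(300,200),(300,180)]:print(u,d[u[1],u[0]])
```

```text
front 7.573108714495687 106
side yaw 7.719498034295716
side yaw 7.5727200504625
width 0.32691931018543974
hatch [ 0.67173928 -0.03793741]
jamb ends [0.00096005 0.00196039] [ 0.08624283 -0.08857474]
top blue hatch xy -0.08963658510968397 -0.08206509329892307 yaw rel 8.696891285504313 73.6 54.5
top yel hatch xy -0.09920047915266879 0.098671820281935 yaw rel 6.4868912855043135 75.3 55.1
side blue hatch xy -0.17910607500845557 0.09708886389224144 yaw rel 60.886891285504305 292.9 127.4
side blue hatch xy -0.09534986987961629 -0.07192367440718708 yaw rel 8.706891285504314 75.9 73.7
side yel hatch xy -0.10503868113930169 0.10711488830033185 yaw rel 6.4868912855043135 77.9 69.4
(335, 211) 1.2332377
(269, 221) 1.2305466
(300, 245) 1.2470969
(300, 200) 1.264721
(300, 180) 1.2145165
```

Blue case in the hatch frame is at about (-90, -82) mm, yaw +8.7°. The hatch origin is at world (0.672, -0.038), yaw 7.6°. I'll push it sideways with both finger edges, with the jaw axis along hatch x, then push it in from behind with the tool tilted.

Emit:
{"api": "drive_tool", "payload": {
  "motion": "0 0 0 0.045 -0.016 0 50;0 0 0 0.045 -0.016 0 50;0 0 0 0.045 -0.016 0 50;0 0 0 0.045 -0.016 0 50;0 0 0 0.045 -0.016 0 50;0 0 0 0.045 -0.016 0 50;0 0 0 0.045 -0.016 0 50;0 0 0 0.045 -0.016 0 50;0 0 0 0.045 -0.016 0 50;0 0 0 0.045 -0.016 0 50",
  "newtons": 20
}}

```text
clock: 1.35
position: [0.5806, -0.2081, 0.2257]
ee_rot: [-0.003, 0.982, 0.187, -0.002]
contact_force: [-0.1, 0.9, 0.5]
width: 0.0428
```

Emit:
{"api": "drive_tool", "payload": {
  "motion": "0 0 -10.5 0 0 0 50;0 0 -10.5 0 0 0 50;0 0 -10.5 0 0 0 50;0 0 -10.5 0 0 0 50;0 0 -10.5 0 0 0 50;0 0 -10.5 0 0 0 50;0 0 -10.5 0 0 0 50;0 0 0 0 0 0 50"
}}

```text
clock: 2.35
position: [0.5816, -0.2027, 0.22]
ee_rot: [-0.009, 0.664, 0.748, -0.001]
contact_force: [-0.3, 0.1, -0.1]
width: 0.0429
```

```bash
cat >> h.py <<'E'
from scipy.spatial.transform import Rotation as Ro
O=np.array([.6717,-.0379,0.]);YAW=np.radians(7.6)
RH=Ro.from_euler('z',YAW).as_matrix()
def tool():
    s=get_state();w,x,y,z=s["ee_rot"];return s,Ro.from_quat([x,y,z,w]).as_matrix(),np.array(s["position"])
def to(hx,hy,hz,yaw,tilt):
    """suggest: tool-frame shift and turn to hatch pose; tilt: fingers lean forward along tool x"""
    s,R,p=tool();T=RH@Ro.from_euler('z',yaw,degrees=True).as_matrix()@np.diag([1,-1,-1.])@Ro.from_euler('y',tilt,degrees=True).as_matrix()
    P=O+RH@np.array([hx,hy,hz])
    print("t",round(float(s["clock"]),2),"hatch tcp mm",((RH.T@(p-O))*1000).round(1),"w",round(float(s["width"])*1000,1),"F",np.round(RH.T@s["contact_force"],1))
    print("shift tool",(R.T@(P-p)).round(4),"turn",np.degrees(Ro.from_matrix(R.T@T).as_rotvec()).round(2), "tool x,z in hatch",(RH.T@R[:,0]).round(3),(RH.T@R[:,2]).round(3))
def shot(n,f):
    s,R,p=tool();im,d=get_image(n);cv2.imwrite(f"pics/{f}.png",im[:,:,::-1]);np.savez(f"{f}.npz",im=im,d=d)
    if n=="wrist":
        T=np.eye(4);T[:3,:3]=R;T[:3,3]=p;return im,T@camera_model(n)["T_tool_cam"]
    return im,None
def cases(im,n,T=None):
    h=cv2.cvtColor(im,cv2.COLOR_RGB2HSV);H,S,V=cv2.split(h)
    for nm,c in(("blue",(H>100)&(H<130)&(S>120)&(V>60)),("yel",(H>20)&(H<35)&(S>120)&(V>100))):
        for k in blobs(c,150):
            p=ray(n,k[:,0],.086,T);q=(p-O)@RH;ce,w,hh,a=rect(q)
            if abs(ce[1])<160 and -180<ce[0]<150: print(n,nm,ce,"yaw",a,w,hh)
E
python3 - <<'E'
from h import *
to(-.09,-.14,.067,90,0)
E
```

```text
t 2.35 hatch tcp mm [-111.1 -151.4  220. ] w 42.9 F [-0.2  0.1 -0.1]
shift tool [0.0097 0.0229 0.1529] turn [-0.74 -0.73 -0.78] tool x,z in hatch [0.014 1.    0.013] [-0.013  0.013 -1.   ]
```

Emit:
{"api": "drive_tool", "payload": {
  "motion": "-0.7 -0.7 -0.8 0.004 0.0229 0.03 50;0 0 0 0 0 0 50"
}}

```text
clock: 2.6
position: [0.6035, -0.1957, 0.189]
ee_rot: [-0.0, 0.661, 0.751, -0.0]
contact_force: [-1.1, -0.1, 0.4]
width: 0.0429
```

Run:
```python
from h import *
im,T=shot("wrist","w1");cases(im,"wrist",T)
im,_=shot("top","t1");cases(im,"top")
to(-.09,-.14,.067,90,0)
```

```text
wrist blue [-89.9 -84.2] yaw 8.81 74.1 54.5
top blue [-89.5 -82.3] yaw 9.02 73.6 54.7
top yel [-99.2  98.7] yaw 6.46 75.3 55.1
t 2.7 hatch tcp mm [ -87.9 -148.9  192.1] w 42.9 F [-0.2  0.7  0.4]
shift tool [ 0.0093 -0.0025  0.125 ] turn [ 0.17  0.17 -0.31] tool x,z in hatch [ 0.005  1.    -0.003] [ 0.003 -0.003 -1.   ]
```

View pics/w1.png

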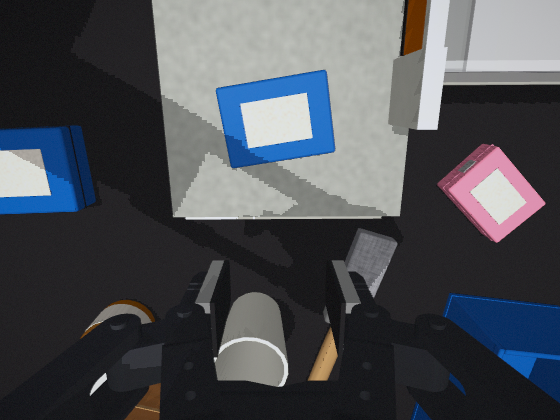

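Run:
```python
from h import *
im=np.load("w1.npz")["im"]
s,R,p=tool();T=np.eye(4);T[:3,:3]=R;T[:3,3]=p;T=T@camera_model("wrist")["T_tool_cam"]
f=lambda u,z:print(((ray("wrist",u,z,T)-O)@RH*1000).round(1).tolist())
f([(173,217),(400,216),(152,3)],.06);f([(414,128),(438,129),(430,1),(448,1)],.118)
```

```text
[[-174.9, -164.5, 60.0], [13.1, -164.7, 60.0], [-174.9, -8.0, 60.0]]
[[-5.5, -89.3, 118.0], [9.1, -90.0, 118.0], [-4.4, -21.4, 118.0], [5.5, -21.4, 118.0]]
```

The hatch pose checks out: deck front edge at -174.9 mm and the jamb's front face at about -5 mm. Descending.

Emit:
{"api": "drive_tool", "payload": {
  "motion": "0 0 -0.3 0.002 -0.001 0.04 50;0 0 0 0 -0.001 0.04 50;0 0 0 0 0 0.03 50;0 0 0 0 0 0.01 50;0 0 0 0 0 0 50"
}}

```text
clock: 3.32
position: [0.6056, -0.1999, 0.0773]
ee_rot: [0.009, 0.661, 0.75, 0.001]
contact_force: [0.3, 0.5, 0.4]
width: 0.0427
```

Run:
```python
from h import *
to(-.09,-.04,.066,90,0)
im,_=shot("side","s1")
cv2.imwrite("pics/s1z.png",cv2.resize(im[120:300,170:410,::-1],(800,600)))
```

```text
t 3.33 hatch tcp mm [ -87.  -151.8   77.3] w 42.7 F [0.4 0.5 0.4]
shift tool [ 0.1119 -0.0039  0.01  ] turn [ 0.76  0.64 -0.4 ] tool x,z in hatch [ 0.007  1.    -0.011] [ 0.013 -0.011 -1.   ]
```

View pics/s1z.png

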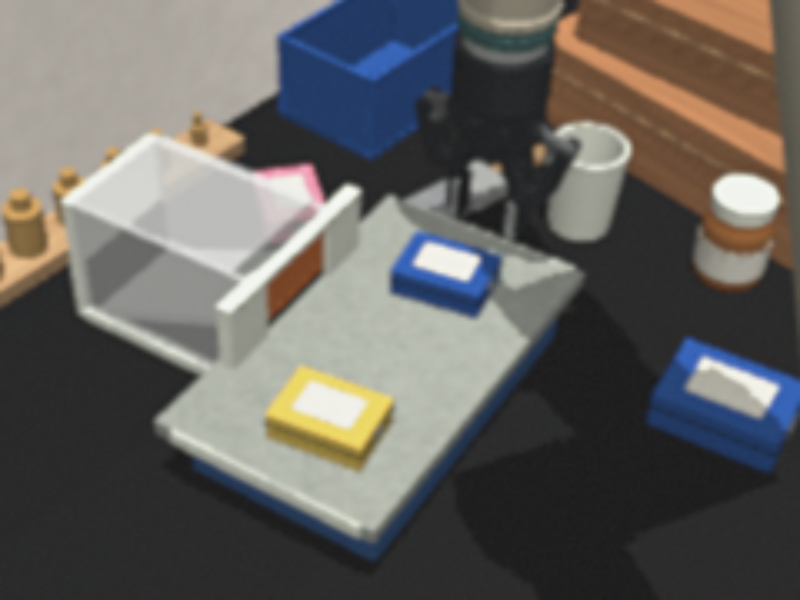

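Emit:
{"api": "drive_tool", "payload": {
  "motion": "0.7 0.6 -0.4 0.005 -0.002 0.008 50;0 0 0 0.014 0 0.001 50;0 0 0 0.012 0 0 50;0 0 0 0.012 0 0 50;0 0 0 0.012 0 0 50;0 0 0 0.012 0 0 50;0 0 0 0 0 0 50"
}}

```text
clock: 4.25
position: [0.5963, -0.129, 0.0719]
ee_rot: [0.004, 0.658, 0.753, 0.001]
contact_force: [-0.3, 0.2, -0.1]
width: 0.0428
```

Run:
```python
from h import *
to(-.09,-.04,.067,90,0)
im,_=shot("top","t2");cases(im,"top")
```

```text
t 4.25 hatch tcp mm [-86.8 -80.3  71.9] w 42.8 F [-0.3  0.2 -0.1]
shift tool [ 0.0403 -0.0032  0.0047] turn [0.38 0.21 0.1 ] tool x,z in hatch [-0.002  1.    -0.004] [ 0.007 -0.004 -1.   ]
top yel [-99.2  98.7] yaw 6.46 75.3 55.1
```

Run:
```python
from h import *
im,T=shot("wrist","w2");cases(im,"wrist",T)
```

```text
wrist blue [-88.2 -39.8] yaw 0.11 74.1 54.6
```

View pics/w2.png

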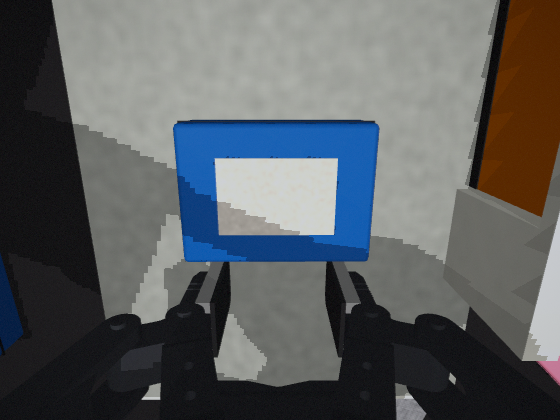

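Run:
```python
from h import *
s,R,p=tool();T=np.eye(4);T[:3,:3]=R;T[:3,3]=p;T=T@camera_model("wrist")["T_tool_cam"]
f=lambda u,z:print(((ray("wrist",u,z,T)-O)@RH*1000).round(1).tolist())
f([(458,189),(445,272)],.06);f([(542,216)],.111)
```

```text
[[-4.9, -44.1, 60.0], [-4.7, -86.2, 60.0]]
[[-4.5, -40.2, 111.0]]
```

Emit:
{"api": "drive_tool", "payload": {
  "motion": "0 0 0 0.012 -0.001 0.002 50;0 0 0 0.012 0 0 50;0 0 0 0.011 0 0 50;0 0 0 0.003 0 0 50;0 0 0 0 0 0 50"
}}

```text
clock: 4.97
position: [0.5904, -0.0907, 0.0695]
ee_rot: [0.004, 0.659, 0.753, 0.001]
contact_force: [0.1, -0.3, -0.1]
width: 0.0428
```

Run:
```python
from h import *
to(-.09,-.04,.067,90,0)
im,T=shot("wrist","w3");cases(im,"wrist",T)
```

```text
t 4.97 hatch tcp mm [-87.5 -41.6  69.5] w 42.8 F [ 0.1 -0.3 -0.1]
shift tool [ 0.0016 -0.0025  0.0025] turn [0.41 0.28 0.02] tool x,z in hatch [-0.     1.    -0.005] [ 0.007 -0.005 -1.   ]
wrist blue [-88.9  -2.3] yaw 0.05 74.1 55.8
```

View pics/w3.png

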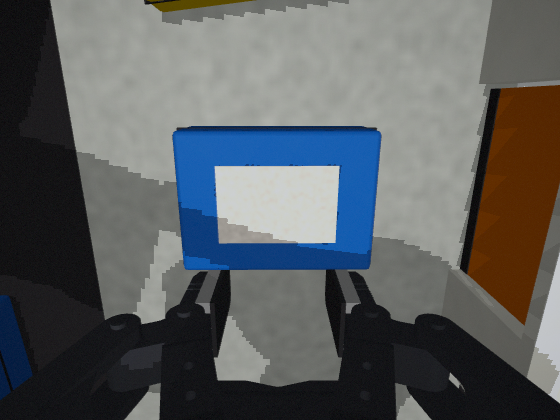

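Run:
```python
from h import *
s,R,p=tool();T=np.eye(4);T[:3,:3]=R;T[:3,3]=p;T=T@camera_model("wrist")["T_tool_cam"]
f=lambda u,z:print(((ray("wrist",u,z,T)-O)@RH*1000).round(1).tolist())
f([(480,85),(488,85),(460,268)],.06)
```

```text
[[-5.0, 40.2, 60.0], [-1.7, 40.3, 60.0], [-0.1, -43.1, 60.0]]
```

The blue case is now centred: y is within about 1 mm of the opening's middle, yaw 0. I'll back off, rise and turn to push from behind.

Emit:
{"api": "drive_tool", "payload": {
  "motion": "0 0 0 -0.015 0 0 50;0 0 0 -0.005 0 -0.03 50;0 0 0 0 0 -0.05 50;0 0 0 0 0 -0.05 40;0 0 10.5 0 -0.01 0 25;0 0 10.5 0 -0.01 0 25;0 0 10.5 0 -0.01 0 25;0 0 10.5 0 -0.01 0 25;0 0 10.5 0 0 0 25;0 0 10.5 0 0 0 25;0 0 10.5 0 0 0 25;0 0 10.5 0 0 0 25"
}}

```text
clock: 6.52
position: [0.5548, -0.1208, 0.2046]
ee_rot: [0.006, 0.995, 0.099, 0.005]
contact_force: [-0.5, 0.4, 0.1]
width: 0.0212
```

Run:
```python
from h import *
to(-.165,-.002,.15,0,0)
im,_=shot("top","t4");cases(im,"top")
```

```text
t 6.53 hatch tcp mm [-126.9  -66.7  204.6] w 21.2 F [-0.4  0.4  0.1]
shift tool [-0.0343 -0.0677  0.0534] turn [ 0.7  -0.56  3.79] tool x,z in hatch [0.998 0.066 0.009] [ 0.01  -0.012 -1.   ]
top blue [-88.6  -1.9] yaw -0.19 73.9 52.9
top yel [-99.1  98.6] yaw 6.46 75.3 54.9
```

Emit:
{"api": "drive_tool", "payload": {
  "motion": "0.7 -0.5 3.8 -0.02 -0.034 0 25;0 0 0 -0.015 -0.033 0 25;0 8 0 0 0 0 25;0 8.5 0 0 0 0 25;0 8.5 0 0 0 0 25;0 8 0 0 0 0 25;0 0 0 0 0 0 25"
}}

```text
clock: 7.45
position: [0.5099, -0.0649, 0.2041]
ee_rot: [-0.015, 0.954, 0.067, 0.291]
contact_force: [0.7, 0.5, -0.1]
width: 0.0213
```

Run:
```python
from h import *
to(-.165,-.002,.069,0,33)
```

```text
t 7.45 hatch tcp mm [-164.    -5.4  204.1] w 21.3 F [ 0.8  0.4 -0.1]
shift tool [-0.0762 -0.0047  0.1115] turn [ 0.33 -0.91  0.51] tool x,z in hatch [0.83  0.009 0.558] [ 0.558 -0.006 -0.83 ]
```

Emit:
{"api": "drive_tool", "payload": {
  "motion": "0.3 -0.9 0.5 -0.022 -0.002 0.032 25;0 0 0 -0.022 -0.001 0.032 25;0 0 0 -0.018 -0.001 0.026 25;0 0 0 -0.007 0 0.01 25;0 0 0 0 0 0 25"
}}

```text
clock: 8.07
position: [0.5198, -0.0681, 0.0864]
ee_rot: [-0.015, 0.955, 0.069, 0.288]
contact_force: [-0.3, 0.7, 0.2]
width: 0.0215
```

Run:
```python
from h import *
to(-.15,-.002,.069,0,33)
im,T=shot("wrist","w5");cases(im,"wrist",T)
im,_=shot("side","s5")
cv2.imwrite("pics/s5z.png",cv2.resize(im[120:300,170:410,::-1],(800,600)))
```

```text
t 8.07 hatch tcp mm [-154.6   -9.9   86.4] w 21.5 F [-0.2  0.8  0.2]
shift tool [-0.0056 -0.008   0.017 ] turn [ 0.32 -0.46  0.7 ] tool x,z in hatch [0.834 0.012 0.551] [ 0.551 -0.005 -0.834]
wrist blue [-130.7   -3.5] yaw -89.36 48.6 2.4
wrist blue [-90.4  -3.2] yaw 0.12 76.6 54.4
wrist yel [-100.8   97.2] yaw 6.75 76.2 54.8
```

View pics/s5z.png

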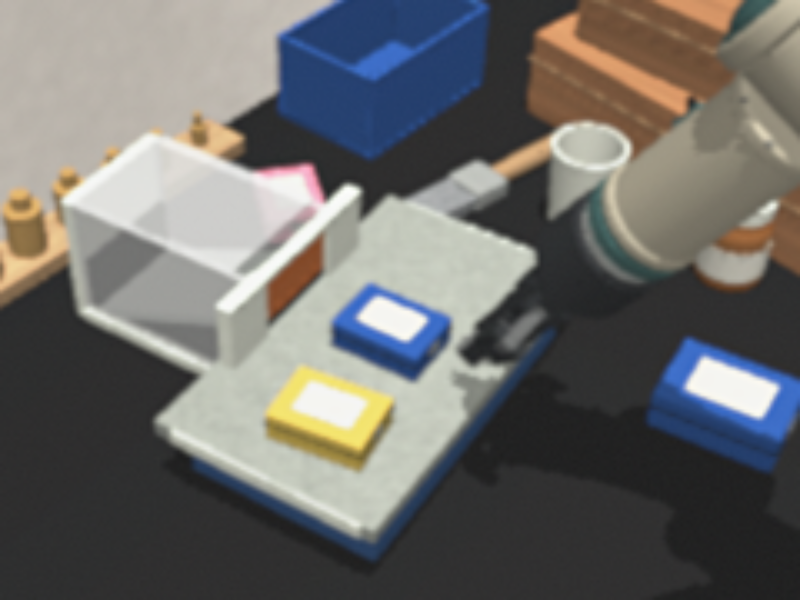

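View pics/w5.png

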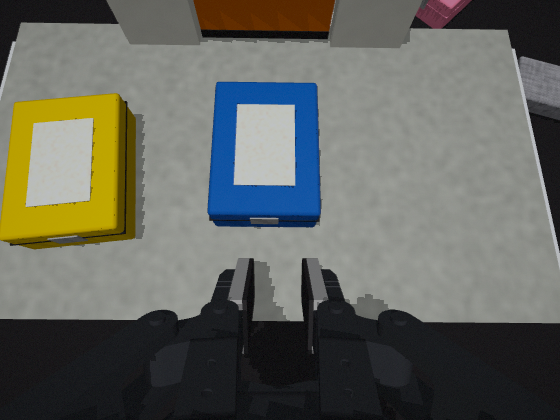

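Emit:
{"api": "drive_tool", "payload": {
  "motion": "0.3 -0.4 0.7 -0.005 -0.005 0.007 25;0 0 0 -0.005 -0.004 0.007 25;0 0 0 0 0 0 25"
}}

```text
clock: 8.55
position: [0.5207, -0.0598, 0.0722]
ee_rot: [-0.017, 0.956, 0.065, 0.287]
contact_force: [-0.3, 1.2, -0.0]
width: 0.0212
```

Run:
```python
from h import *
to(-.14,-.002,.069,0,33)
```

```text
t 8.55 hatch tcp mm [-152.6   -1.7   72.2] w 21.2 F [-0.1  1.3 -0. ]
shift tool [0.0087 0.0003 0.0096] turn [ 0.16 -0.42  0.18] tool x,z in hatch [0.835 0.003 0.551] [ 0.551 -0.003 -0.835]
```

Emit:
{"api": "drive_tool", "payload": {
  "motion": "0 0 0 0.0075 0 0.0075 25;0 0 0 0.0083 0 0.0055 25;0 0 0 0.0083 0 0.0055 25;0 0 0 0.0083 0 0.0055 25;0 0 0 0.0083 0 0.0055 25;0 0 0 0 0 0 25"
}}

```text
clock: 9.3
position: [0.5764, -0.0529, 0.0717]
ee_rot: [-0.017, 0.955, 0.065, 0.289]
contact_force: [-0.4, 0.9, 0.6]
width: 0.0215
```

Run:
```python
from h import *
to(-.05,-.002,.069,0,33)
im,T=shot("wrist","w6");cases(im,"wrist",T)
```

```text
t 9.3 hatch tcp mm [-96.5  -2.3  71.7] w 21.5 F [-0.3  1.   0.6]
shift tool [ 0.0372 -0.0002  0.028 ] turn [ 0.22 -0.61  0.28] tool x,z in hatch [0.833 0.005 0.554] [ 0.554 -0.004 -0.833]
wrist blue [-52.5  -3.2] yaw 0.07 75.8 54.4
wrist yel [-99.1  92. ] yaw 8.14 74.8 45.1
```

View pics/w6.png

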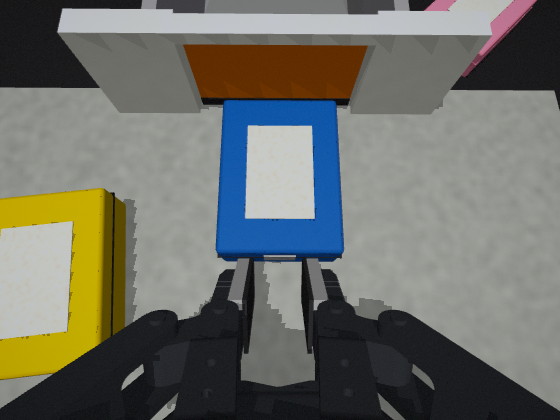

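Case straight and centred at the opening, about 15 mm short of the flap. Continuing.

Emit:
{"api": "drive_tool", "payload": {
  "motion": "0 0 0 0.008 0 0.0065 25;0 0 0 0.0083 0 0.0055 25;0 0 0 0.0083 0 0.0055 25;0 0 0 0.0083 0 0.0055 25;0 0 0 0.0083 0 0.0055 25;0 0 0 0 0 0 25"
}}

```text
clock: 10.1
position: [0.6276, -0.0456, 0.07]
ee_rot: [-0.017, 0.955, 0.064, 0.288]
contact_force: [-0.3, 0.8, 0.2]
width: 0.0216
```

Run:
```python
from h import *
to(-.0,-.002,.069,0,33)
im,T=shot("wrist","w7");cases(im,"wrist",T)
im,_=shot("side","s7")
cv2.imwrite("pics/s7z.png",cv2.resize(im[120:300,170:410,::-1],(800,600)))
```

```text
t 10.1 hatch tcp mm [-44.8  -1.8  70. ] w 21.6 F [-0.2  0.8  0.2]
shift tool [0.0368 0.0002 0.0256] turn [ 0.19 -0.53  0.17] tool x,z in hatch [0.834 0.003 0.552] [ 0.552 -0.003 -0.834]
wrist blue [-16.2  -3.3] yaw -89.86 54.4 44.6
wrist yel [-73.3  89.5] yaw -83.24 33.5 23.8
```

View pics/s7z.png

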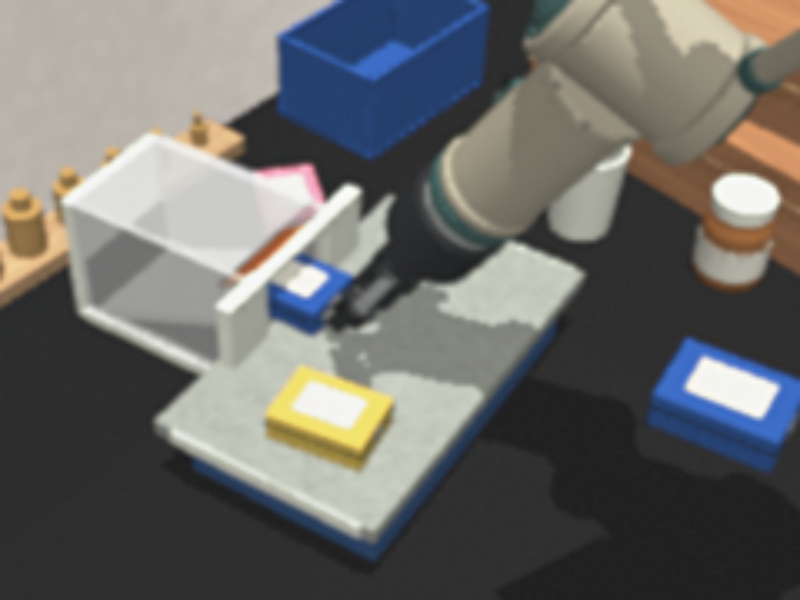

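View pics/w7.png

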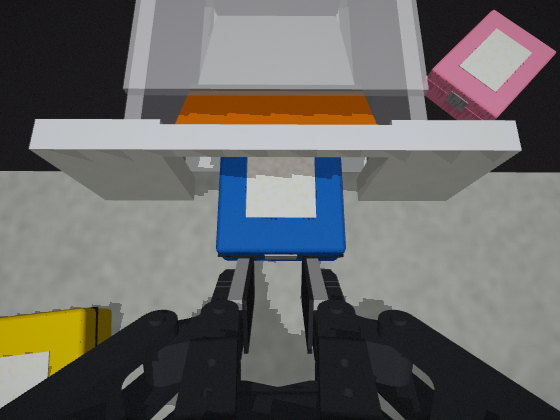

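Flap lifted by the case, all clear. I'm tilting slightly more for header and jamb clearance and continuing.

Emit:
{"api": "drive_tool", "payload": {
  "motion": "0 2 0 0.0083 0 0.0055 25;0 2 0 0.0081 0 0.0058 25;0 1 0 0.0079 0 0.006 25;0 0 0 0 0 0 25"
}}

```text
clock: 10.7
position: [0.6546, -0.0416, 0.0691]
ee_rot: [-0.02, 0.942, 0.063, 0.329]
contact_force: [0.1, 0.7, 0.9]
width: 0.0215
```

Run:
```python
from h import *
to(-.0,-.002,.07,0,39)
im,T=shot("wrist","w8");cases(im,"wrist",T)
```

```text
t 10.7 hatch tcp mm [-17.4  -1.4  69.1] w 21.5 F [0.1 0.6 0.9]
shift tool [0.0142 0.0006 0.0102] turn [0.19 0.49 0.1 ] tool x,z in hatch [0.783 0.002 0.623] [ 0.623 -0.003 -0.783]
wrist blue [-13.6  -3.2] yaw -89.92 47.8 2.1
wrist blue [-4.2 -3.4] yaw -89.9 54.4 15.1
wrist yel [-63.8  92.5] yaw -73.93 11.9 6.3
```

View pics/w8.png

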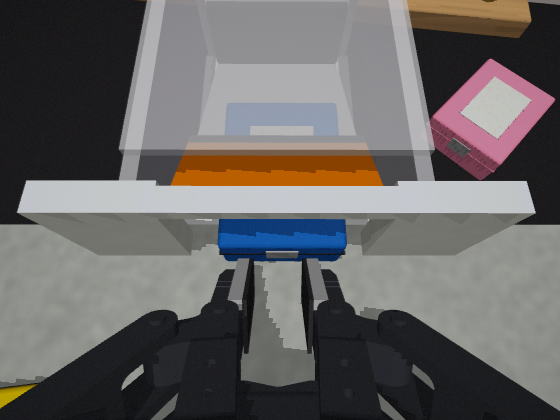

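Emit:
{"api": "drive_tool", "payload": {
  "motion": "0 0 0 0.0055 0 0.0044 25;0 0 0 0.0055 0 0.0044 25;0 0 0 0.004 0 0.003 25;0 0 0 0 0 0 25"
}}

```text
clock: 11.25
position: [0.6743, -0.039, 0.0698]
ee_rot: [-0.02, 0.942, 0.063, 0.329]
contact_force: [0.2, -0.2, -0.5]
width: 0.0211
```

Run:
```python
from h import *
to(-.0,-.002,.07,0,39)
im,T=shot("wrist","w9")
```

```text
t 11.25 hatch tcp mm [ 2.5 -1.4 69.8] w 21.1 F [ 0.2 -0.2 -0.5]
shift tool [-0.0018  0.0006 -0.0017] turn [0.21 0.5  0.17] tool x,z in hatch [0.783 0.003 0.623] [ 0.623 -0.004 -0.783]
```

View pics/w9.png

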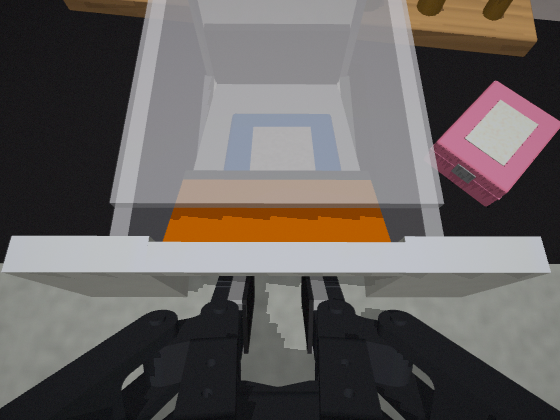

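Emit:
{"api": "drive_tool", "payload": {
  "motion": "0 0 0 0 0 0 25;0 0 0 0 0 0 25;0 0 0 0 0 0 25;0 0 0 0 0 0 25"
}}

```text
clock: 11.8
position: [0.6735, -0.0389, 0.0695]
ee_rot: [-0.02, 0.942, 0.063, 0.329]
contact_force: [-0.3, -0.3, 0.5]
width: 0.0212
```

Run:
```python
from h import *
to(-.0,-.002,.07,0,39)
im,T=shot("wrist","w10")
im,_=shot("side","s10")
cv2.imwrite("pics/s10z.png",cv2.resize(im[120:300,170:410,::-1],(800,600)))
```

```text
t 11.8 hatch tcp mm [ 1.7 -1.2 69.5] w 21.2 F [-0.3 -0.3  0.5]
shift tool [-0.001   0.0008 -0.0015] turn [0.2  0.55 0.13] tool x,z in hatch [0.783 0.002 0.622] [ 0.622 -0.003 -0.783]
```

View pics/w10.png

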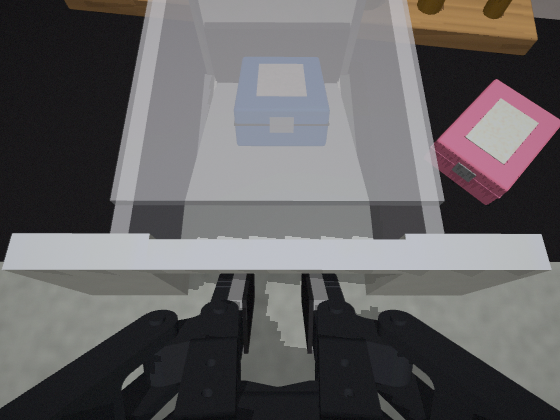

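View pics/s10z.png

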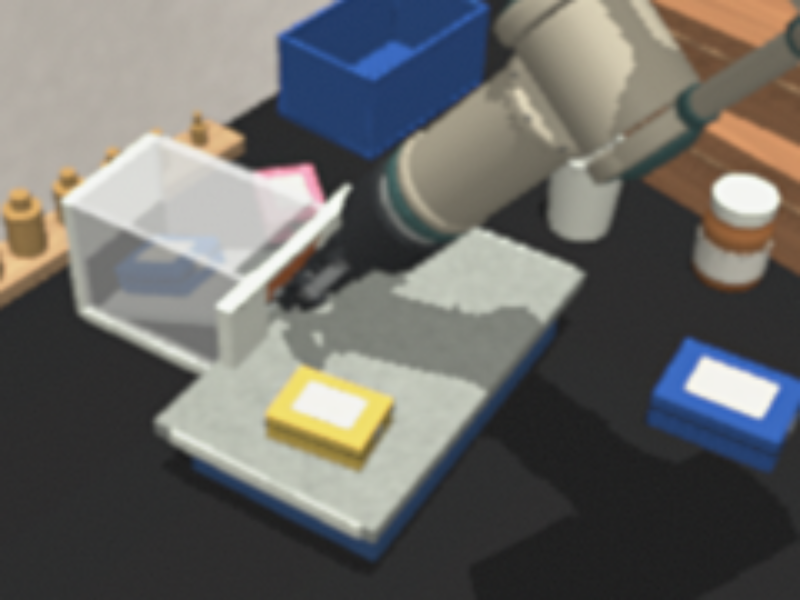

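The case has slid down the chute, at about (282,100) in the wrist view, and the flap has dropped back onto or near the fingers. I'll draw straight back out, level, then rise.

Emit:
{"api": "drive_tool", "payload": {
  "motion": "0 0 0 -0.0055 0 -0.0044 25;0 0 0 -0.008 0 -0.0064 25;0 0 0 -0.008 0 -0.0064 25;0 0 0 -0.012 0 -0.01 25;0 0 0 -0.016 0 -0.013 25;0 0 0 -0.016 0 -0.013 25;0 0 0 0.005 0 -0.03 25;0 0 0 0.02 0 -0.04 25;0 0 0 0.02 0 -0.04 25;0 0 0 0 0 -0.04 25;0 0 0 0 0 0 25;0 0 0 0 0 0 25"
}}

```text
clock: 13.4
position: [0.5268, -0.0559, 0.2085]
ee_rot: [-0.021, 0.942, 0.063, 0.329]
contact_force: [-0.1, 0.2, 1.0]
width: 0.0214
```

Run:
```python
from h import *
to(-.15,-.002,.2,0,39)
im,T=shot("wrist","w11");cases(im,"wrist",T)
im,_=shot("top","t11");cases(im,"top")
cv2.imwrite("pics/t11z.png",cv2.resize(im[90:270,220:400,::-1],(600,600)))
im,_=shot("side","s11")
cv2.imwrite("pics/s11z.png",cv2.resize(im[120:300,170:410,::-1],(800,600)))
```

```text
t 13.4 hatch tcp mm [-146.     1.3  208.5] w 21.4 F [-0.1  0.2  1. ]
shift tool [-0.0084  0.0033  0.0042] turn [0.04 0.49 0.1 ] tool x,z in hatch [0.782 0.002 0.623] [ 0.623 -0.001 -0.782]
wrist yel [-100.7   96.6] yaw 6.77 75.7 55.9
top yel [-99.2  98.7] yaw 6.46 75.3 55.1
```

View pics/t11z.png

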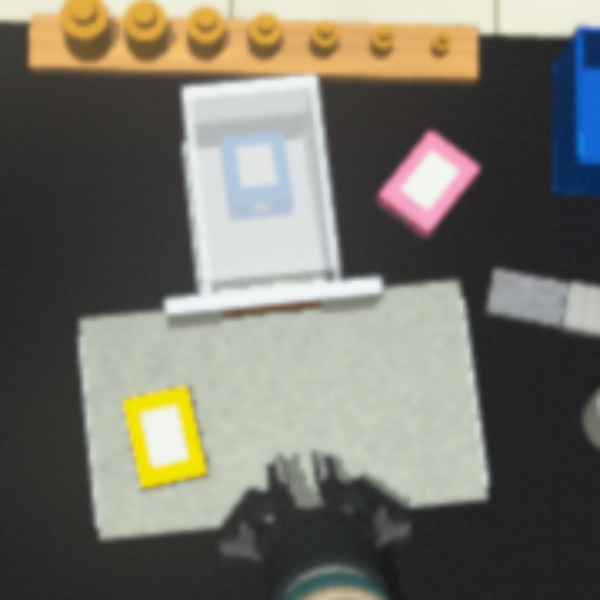

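View pics/s11z.png

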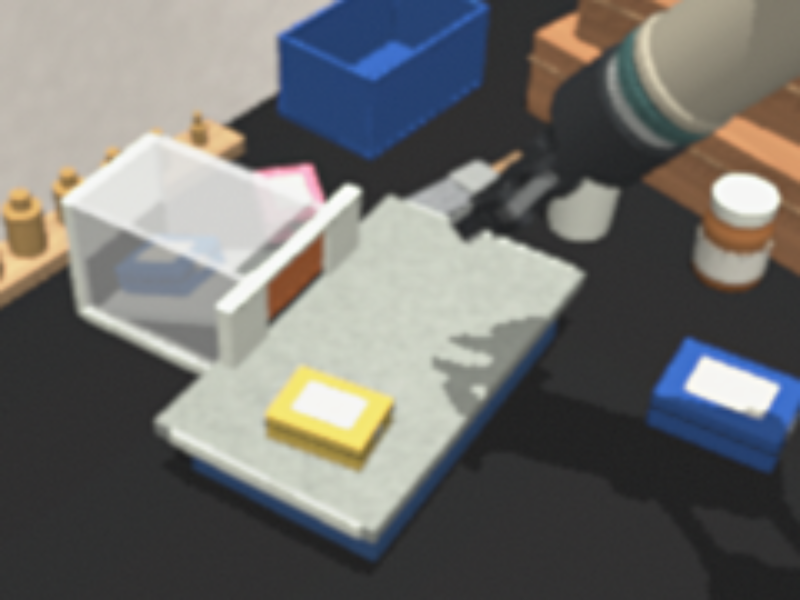

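View pics/w11.png

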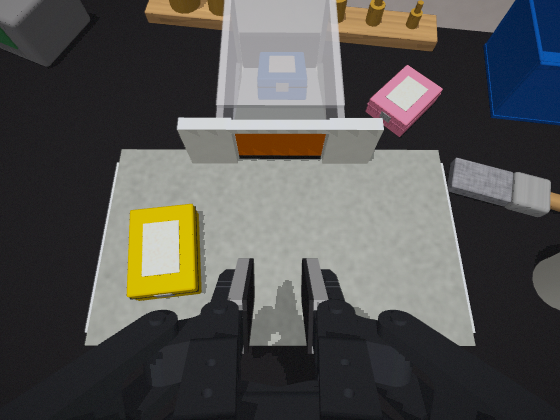

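Emit:
{"api": "drive_tool", "payload": {
  "motion": "0 0 0 0 0 0 25;0 0 0 0 0 0 25;0 0 0 0 0 0 25;0 0 0 0 0 0 25;0 0 0 0 0 0 25;0 0 0 0 0 0 25;0 0 0 0 0 0 25;0 0 0 0 0 0 25"
}}

```text
clock: 14.55
position: [0.5269, -0.0551, 0.2048]
ee_rot: [-0.023, 0.943, 0.063, 0.326]
contact_force: [-0.1, 0.6, 0.1]
width: 0.0212
```

Run:
```python
from h import *
a=np.load("w11.npz")["im"].astype(int)
im,T=shot("wrist","w12");print("flap/case region change",abs(im.astype(int)-a)[40:165,180:390].mean())
print(((ray("top",[(296.6,142.5)],.05)-O)@RH*1000).round(1), get_state()["clock"])
sign_off()
```

```text
flap/case region change 16.205892063492062
[[122.   -2.1  50. ]] 14.6
the job is handed in; nothing more can be done
```

I slid the blue case sideways to the opening with both finger edges, then pushed it under the flap from behind with the tool tilted. It slid away down the chute, I drew the fingers back out, and I handed the job in at about 14.6 s.

**Last checks before handing in:**
- **Blue case:** it lies in the chute at about hatch x = 122 mm, y = -2 mm. That was read off the top view by eye, assuming a height of 50 mm.
- **Flap:** it looks fully shut in the top, side and wrist views. I did not measure its angle.
- **Yellow case:** in the top view it is where it began, at (-99, 99) mm in the hatch frame.
- **Arm:** it is clear of everything, with the measured force near zero.

**One check gave no clear answer:** I compared two wrist pictures about 1 s apart to confirm the flap and case were still. They differed (mean change 16 grey levels), but the arm had sagged about 4 mm between them. I put the change down to that sag and did not take another picture to confirm the case was at rest.

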